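Lock the lid onto a loaded centrifuge rotor

TASK

Close the loaded centrifuge rotor for its spin: take its wide lid by the grip bar, set it level on the rotor with its two lugs down through the slots of the hub, and turn it clockwise (seen from above) until the ramps have drawn it down tight on the seal. Stop when the bar has become firmly stiff to turn; do not force it or overtighten it, which crushes the seal, then let go of it and leave the other things on the bench where they are.

Things in the scene. Friction and masses are not known exactly. Their poses are not given: they have to be found in the camera images.
- lid: The rotor's lid, loose, right way up on the bench: round aluminium dish 160 mm across, 23 mm high at the rim, about 0.42 kg, with a grip bar on top. Origin at the centre of the skirt's lower edge, on which it stands; z up, x along the grip bar. Inside the skirt (153 mm bore) its flat underside lies 18 mm above the origin. Half a turn makes no difference.
- lid_grip (a point): Centre of the lid's black grip bar, on the lid's axis 50.5 mm above the lid's origin; axes as the lid's. The bar is 74 mm long (along x), 16 mm wide, and stands free from 34.5 to 67.5 mm above the lid's origin, on a boss 54 mm across.
- lid_lugs (a point): Midpoint between the lid's two lugs, on its axis 4.5 mm above the lid's origin; axes as the lid's. The lugs are round bars 6 mm thick that stick out along +x and -x, under the ends of the grip bar, to 28 mm from the axis, from a spigot 35 mm across that hangs from the lid's underside to 1.5 mm above the lid's origin.
- rotor: The fixed-angle rotor, held immovable in its loading stand: aluminium, 152 mm across, its rim 98 mm above the bench, with six capped sample tubes leaning in it and the steel hub in the middle. Origin on its axis at bench height, z up.
- hub: The rotor's steel hub plate, 73 mm across, fixed in it. Origin on the axis at the plate's top face, 98 mm above the bench, z up. A 39 mm bore takes the lid's spigot; two entry slots 11 mm wide run from it along +x and -x for the lugs. With the lugs in the slots the lid comes to rest on the seal with its own origin some 12 to 15 mm below this one.
- hub_ramps (a point): Where the ramps under the hub plate begin, on the axis 4 mm below the hub's origin; axes as the hub's. Turned clockwise from above out of the slots, the lid is free until its lugs meet the ramps, after 15 to 60 degrees depending on the seal's wear; they then draw it down by 1 to 2 mm and hold it when let go. It is tight some 10 to 20 degrees after they bite; the end stop is at 85.
- seal: Greased black rubber ring, 143 mm across, in the rotor's rim, under the lid's flat underside; origin on the axis 100 mm above the bench. Its top is 1.7 to 4.6 mm above this, not known: wear. It gives 1 mm per 30 N. A tight lid squeezes it with 20 to 30 N (14 N is the least that seals); over 42 N at any moment, by pressing, dropping or overtightening, crushes it.
- seal_top (a point): Centre of the seal ring at the rim, 100 mm above the bench (it does not show the wear). Turning the lid takes under 0.1 N m while it only rests on the seal, and about 0.45 N m, a fifth more or less with the grease, when it squeezes the seal with 24 N; each further degree adds some 1.5 N. Pressing the lid down adds to the squeeze, lifting it takes away. Over 60 N on the hub plate is too rough.
- cup: Bystander: white plastic cup, 72 mm across, 90 mm high; origin under its centre.
- rack: Bystander: white foam block 94 x 52 mm with eight capped tubes, 94 mm high; origin under its centre.
- marker: Bystander: marker pen lying between rotor and lid, 130 mm long, 16 mm thick; origin under its middle.
- bucketcap: Bystander: small grey plastic cap of a centrifuge bucket, 84 mm across, 40 mm high with a round knob; does not fit the rotor. Origin under its centre.
- tipbox: Bystander: grey box of pipette tips with a clear top, 87 x 122 x 68 mm; origin under its centre.
- jar: Bystander: specimen jar, 60 mm across, 75 mm high; origin under its centre.
- pipette: Bystander: white pipette lying on the bench, 240 mm long; origin under its middle.
Things that resemble listed ones, but are neither listed nor needed, are in the scene too. Leave any red look-alike of the lid alone.

How it is judged:
On the way:
1. the lid sits level on the rotor with its lugs down in the slots of the hub (z of lid in the frame of hub below -0.0105 m and horizontal distance between lid and hub below 0.004 m and angle between lid's own z axis and vertical below 0.06 rad), for 0.1 s.
At the end, for the whole second after the job is handed in: The lid sits level (within 3 degrees) and centred (4 mm) on the rotor, turned at least 11 degrees out of the slots, released and at rest, and its ramps hold it down on the seal with more than 14 N (contact force between lid and seal above 14 N and z of lid in the frame of hub below -0.0105 m and horizontal distance between lid and hub below 0.004 m and angle between lid's own z axis and vertical below 0.05 rad and angle between the x axis of lid and the x axis of hub, either way round above 0.2 rad and linear speed of lid below 0.01 m/s); the robot touches nothing.
It fails at once if the seal is crushed: the lid presses on it with more than 42 N (contact force between lid and seal above 42 N).
It fails at once if the lugs or the spigot are forced against the hub with more than 60 N (contact force between lid and hub above 60 N).
It fails at once if another thing on the bench is pushed more than 30 mm away (distance of any of cup, rack, marker, bucketcap, tipbox, jar, pipette from where it was at the start of the episode above 0.03 m).
It also fails if it takes over 58 s, if anything falls off the work surface, if the arm or the gripper's body presses on something with over 40 N, if the wrist force passes 120 N, or if a joint passes its speed limit or range.

ROBOT

A 6-joint arm with a two-finger parallel gripper is mounted at the origin on the work surface. World frame = base frame: x ahead of the robot, y to its left, z up, the work surface at z = 0. Lengths are in m, angles in rad, forces in N, time in s.
With the tool pointing down it reaches from about 0.275 to 1 m from the base axis. Payload 8.4 kg.
Tool frame: the origin (TCP) lies midway between the tips of the shut fingers; the grasp point (between the pads) lies 19 mm behind it (robot.grasp_offset is the distance from the TCP to the grasp point, in m); z points along the fingers, y is the line along which they close (so a half turn about z gives the same grasp; the last joint's range is limited). The gripper opens to 85 mm and grips with 20 to 120 N. Pads are 22 mm wide; open, the fingers measure 114 mm over their backs; the gripper's body (76 mm by 85 mm) begins 54 mm behind the grasp point. The pads swing forward as they close: fully open they stand 13 mm farther back than shut.
Start: joints at [1.128, 0.353, 1.633, -0, 1.155, -0.002], TCP at [0.267, 0.565, 0.231] pointing down, gripper open.
Joint ranges: [-2.63, 2.63], [-0.92, 2.1], [0.06, 2.66], [-1.3, 4.44], [0, 2.69], [-3.02, 3.02]. Speed limits (rad/s): [2.22, 2.22, 2.79, 3.14, 3.14, 3.14].

INTERFACE

Orientations are given as a unit quaternion [x, y, z, w].
In Python, from bench import sensors, imaging, sign_off, robot gives the robot as it stands.
- The arm moves only by the shell command python3 -m inch 'ROWS' [FORCE]. ROWS is JSON, a list of rows, each a list of 7 numbers: the opening, from 0 (shut) to 1 (fully open), then the shift along the tool's x, y, z in mm, then the turn, a rotation vector about the tool's x, y, z in degrees. A call has 1 to 12 rows; each row is the pose to reach, as a shift and turn from the pose commanded when the call began, along the tool's axes at that moment; what a row does not reach only later rows make up. A row lasts 1/8 s, in which the tool goes at most 62.5 mm and 10.7 degrees, less where a joint would pass 70% of its speed; a pose out of reach is approached as far as the arm can. A call with a gripper value outside its range is refused whole. The fingers move at their own pace and stop on an object; FORCE is the grip in N (left out, the last holds). Time passes only in rows, so rows that repeat a pose let the fingers close. It gives the time, the measured TCP pose, the force, the opening and the grip force at its end, in the units of the state.
- sensors.state(): the state, without advancing time (a new reading comes with each control period).
- imaging.get_image(name): name is "side" or "top"; returns (picture, depth): 480x640x3 uint8, red, green, blue; 480x640 float32, m along the optical axis (not along the pixel's ray), 0 where there is no reading.
- imaging.camera_params(name): a dict with "fovy" (degrees; the focal length in pixels is half the picture's height over the tangent of half this angle, whatever the lens; pixels are square), "cx", "cy" (the principal point, pixels), "eye" and "rotation" of the camera in the world. Camera axes: x right, y down, z forward; pixel columns grow to the right and rows downward; lengths in m; the calibration is good to about 2 mm. A picture is of the moment at which its call begins. camera_params takes no time and is no camera call.
- sign_off(): hands the job in; it is judged then, once.
The state is a dict: "time_s": time; "joint_positions": joint angles; "joint_vel": joint speeds; "tau": joint torques, N m; "ee_pos": TCP position; "tool_rot": TCP orientation; "wrist_force": force on the tool from outside, world axes, zero at the start; "ft_torque": the same for the moment, N m; "grip_width": finger opening in m; "grasp_force": force on a finger pad.
Only numpy, scipy, OpenCV 4.12 (cv2) and the standard library are available. Lean on these libraries where they do the work, as an engineer would, in place of code of your own. Each camera call takes 0.05 s, during which the arm holds its last target. There are 200 camera calls.

## Working session

There is one attempt and no reset: what is moved stays moved. The work goes in short steps, Python scripts to look and compute and a shell command to move; the robot and the scene stay as the last step left them, time stands still between calls to the robot, and variables do not carry over. Pictures are saved under pics/ and viewed, at most 10 in all, crops included, and the job is handed in when it is done.

```bash
mkdir -p pics; ls
cat > h.py <<'E'
import numpy as np, cv2
from bench import sensors, imaging, sign_off, robot
def grab(n,tag):
    im,d=imaging.get_image(n); cv2.imwrite(f'pics/{tag}.png',im[:,:,::-1]); np.save(f'{tag}_d.npy',d); return im,d
def cam(n):
    p=imaging.camera_params(n); return p, 240/np.tan(np.radians(p['fovy'])/2)
def p2w(n,u,v,depth=None,z=None):
    p,f=cam(n); R=np.array(p['rotation']); 
    if R.shape!=(3,3):
        from scipy.spatial.transform import Rotation as Ro; R=Ro.from_quat(R).as_matrix()
    u,v=np.asarray(u,float),np.asarray(v,float)
    r=np.stack([(u-p['cx'])/f,(v-p['cy'])/f,np.ones_like(u)],-1)@R.T; e=np.array(p['eye'])
    if depth is None: depth=(z-e[2])/r[...,2]
    return e+r*np.asarray(depth)[...,None]
E
python3 -c "
from h import *
for n in('top','side'): grab(n,n+'1'); print(imaging.camera_params(n))
print(sensors.state())"
```

```text
pics
{'fovy': 52.74927418549548, 'cx': 315.2998020968712, 'cy': 240.81493529389573, 'eye': array([0.37094614, 0.01096295, 1.13449398]), 'rotation': array([-0.6946572 ,  0.71672659, -0.03344722,  0.05133859])}
{'fovy': 47.31412712543842, 'cx': 315.1455342530644, 'cy': 233.399027960176, 'eye': array([-0.22182754, -0.70995739,  0.82667656]), 'rotation': array([ 0.82131341, -0.33910627,  0.17941678, -0.42220947])}
{'time_s': 0.1, 'joint_positions': array([ 1.12760900e+00,  3.53581165e-01,  1.63403647e+00, -8.55512754e-06,
        1.15517796e+00, -2.39792913e-03]), 'joint_vel': array([-0.0006666 , -0.00212008, -0.00290116, -0.00231461,  0.00030555,
        0.00057455]), 'tau': array([ 8.29897199e-04, -6.06355333e+01, -3.42824042e+01,  6.56297971e-05,
        3.85065592e-03,  1.18421190e-05]), 'ee_pos': array([0.26648555, 0.56489196, 0.23064529]), 'tool_rot': array([ 2.18613066e-01,  9.75811440e-01, -5.87469502e-04, -1.29081785e-04]), 'wrist_force': array([-0.64020302, -0.54285767,  0.85623952]), 'ft_torque': array([ 0.051515  , -0.01340577, -0.00071595]), 'grasp_force': 0.0, 'grip_width': 0.08560415173770863}
```

View pics/top1.png

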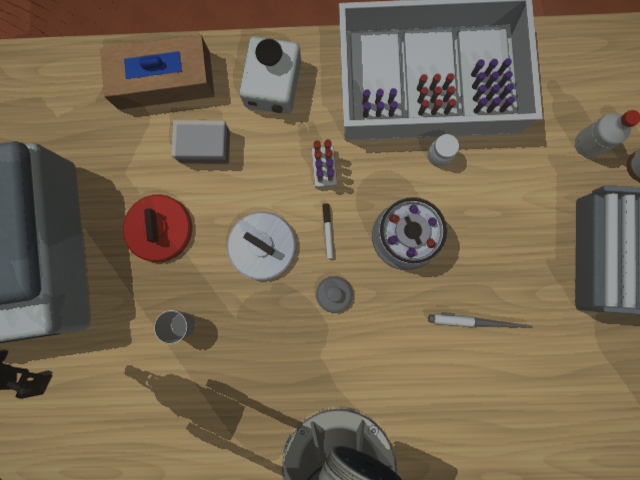

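View pics/side1.png

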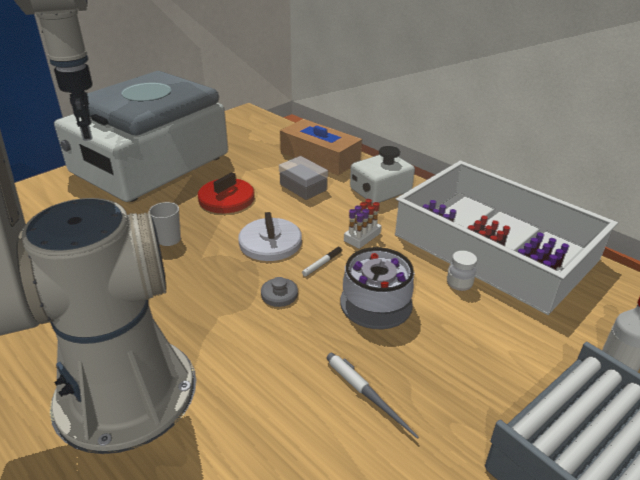

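Three lid-like things appear in the top picture. The silver dish with a black bar at (262,246) fits: about 160 mm wide, aluminium, with a grip bar. The red dish at (158,228) is the look-alike, and the small grey cap with a knob at (335,294) is the bucketcap. The rotor is at (412,231). I'll confirm in one enlarged crop.

```bash
python3 -c "
from h import *
im=cv2.imread('pics/top1.png')
a=cv2.resize(im[205:285,222:302],None,fx=5,fy=5,interpolation=cv2.INTER_CUBIC)
b=cv2.resize(im[190:270,372:452],None,fx=5,fy=5,interpolation=cv2.INTER_CUBIC)
cv2.imwrite('pics/crop1.png',np.hstack([a,b]))
d=np.load('top1_d.npy')
v,u=np.mgrid[150:330,200:460]; P=p2w('top',u,v,d[150:330,200:460]); ok=d[150:330,200:460]>0
g=im[150:330,200:460].max(-1)
# heights at lid
def reg(cx,cy,r): return ok&(np.hypot(u-cx,v-cy)<r)
m=reg(262,246,40)
for lo,hi in((.018,.03),(.03,.037),(.055,.08)):
  q=P[m&(P[...,2]>lo)&(P[...,2]<hi)]; print('lid',lo,hi,len(q),np.median(q,0),q.min(0),q.max(0))
m=reg(412,231,50)
q=P[m&(P[...,2]>.085)&(P[...,2]<.11)]; print('rotor',len(q),np.median(q,0),q.min(0),q.max(0))
q=P[reg(375,300,8)]; print('bench',np.median(q,0))
"
```

```text
lid 0.018 0.03 3055 [0.4978044  0.16109079 0.02487965] [0.42086133 0.08430158 0.01803512] [0.5787614  0.24323606 0.02999586]
lid 0.03 0.037 232 [0.50024488 0.1624787  0.03461157] [0.45346836 0.11405535 0.03001339] [0.56516369 0.22747757 0.03699254]
lid 0.055 0.08 237 [0.49934675 0.16326907 0.06857181] [0.47456852 0.13070258 0.05815133] [0.52481328 0.19468546 0.07475371]
rotor 3181 [ 0.51278873 -0.17413886  0.09777432] [ 0.44137001 -0.24555774  0.08501266] [ 0.58578907 -0.10183107  0.10996808]
bench [ 0.36542471 -0.09651789  0.00119876]
```

View pics/crop1.png

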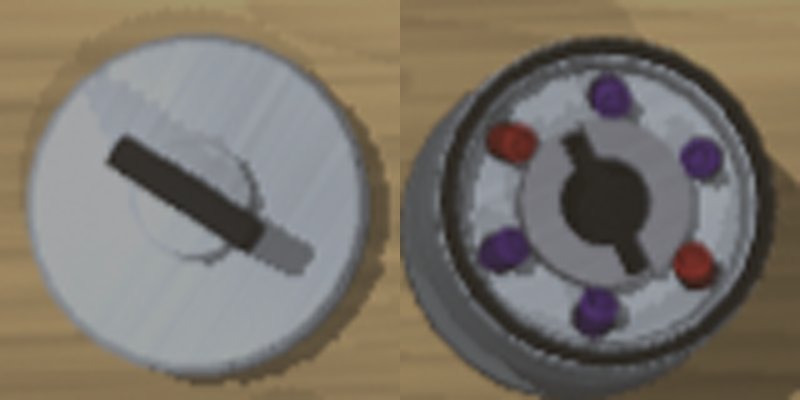

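The crop confirms it: a silver lid with a black bar, ends at about (119,150) and (253,238) in the crop. The hub's bore is at about (605,200) and its slots at (575,143) and (636,265). Now to measure these precisely.

```bash
python3 -c "
from h import *
im=cv2.imread('pics/top1.png'); f=4
big=cv2.resize(im,None,fx=f,fy=f,interpolation=cv2.INTER_CUBIC); g=big.max(-1)
def blob(cu,cv_,r,th,z):
    m=np.zeros(g.shape,np.uint8); cv2.circle(m,(int(cu*f),int(cv_*f)),int(r*f),255,-1)
    m[g>th]=0
    n,l,s,c=cv2.connectedComponentsWithStats(m); i=1+np.argmax(s[1:,4]); v,u=np.nonzero(l==i)
    return p2w('top',(u+.5)/f-.5,(v+.5)/f-.5,z=z)
for name,a in dict(bar=(259,244,22,75,.0675),hub=(412.7,230,16,75,.098)).items():
    P=blob(*a)[:,:2]; r=cv2.minAreaRect((P*1000).astype(np.float32)); c=P.mean(0)
    D=P-c; w,V=np.linalg.eigh(D.T@D/len(D)); a=V[:,1]; print(name,'c',c,'ang',np.degrees(np.arctan2(a[1],a[0]))%180,'rect',r)
# slots only: dark beyond 20.5mm
    if name=='hub':
        rr=np.hypot(*D.T); S=D[(rr>.022)&(rr<.027)]; th=np.arctan2(S[:,1],S[:,0]); print('slot ang',np.degrees(np.angle(np.exp(2j*th).mean())/2)%180)
        B=D[rr<.019]; 
        for k in (1,-1):
            q=S[(S@a)*k>0]; print(q.mean(0)+c,len(q))
# lid rim: bright vs wood ; fit circle on depth-high pixels
d=np.load('top1_d.npy'); v,u=np.mgrid[0:480,0:640]; P=p2w('top',u,v,d)
for nm,cu,cv_,r,lo,hi in(('lid',262,246,42,.012,.09),('rot',410,232,50,.085,.13)):
    m=((np.hypot(u-cu,v-cv_)<r)&(P[...,2]>lo)&(P[...,2]<hi)).astype(np.uint8)
    c=max(cv2.findContours(m,0,cv2.CHAIN_APPROX_NONE)[0],key=len)[:,0]
    W=p2w('top',c[:,0],c[:,1],z=.023 if nm=='lid' else .1)*1000
    print(nm,cv2.minEnclosingCircle(W[:,:2].astype(np.float32)),cv2.fitEllipse(W[:,:2].astype(np.float32)))
"
```

```text
bar c [0.49798572 0.16103678] ang 55.96833287801007 rect ((499.28662109375, 161.15243530273438), (77.37694549560547, 18.6010684967041), 54.69263458251953)
hub c [ 0.51292926 -0.17458758] ang 22.978945189306557 rect ((512.9928588867188, -174.39035034179688), (38.04868698120117, 61.665924072265625), 85.74797821044922)
slot ang 23.060641343406395
[ 0.49053599 -0.18410403] 179
[ 0.53529505 -0.16505132] 181
lid ((500.05859375, 162.82264709472656), 79.88855743408203) ((499.9073181152344, 162.88824462890625), (156.55215454101562, 157.70980834960938), 138.2351837158203)
rot ((513.2303466796875, -173.40823364257812), 73.8989486694336) ((512.8299560546875, -173.8682098388672), (143.37796020507812, 145.19984436035156), 39.35438919067383)
```

```bash
python3 -m inch '[[1,-60,-40,10,0,0,-10],[1,-120,-80,20,0,0,-20],[1,-180,-120,40,0,0,-30],[1,-240,-160,60,0,0,-40],[1,-300,-200,80,0,0,-50],[1,-345,-235,95,0,0,-60],[1,-383,-265,100,0,0,-70],[1,-383,-265,100,0,0,-80],[1,-383,-265,100,0,0,-80],[1,-383,-265,100,0,0,-80]]' 40; python3 -c "
from h import *
im,d=grab('top','top2')
cv2.imwrite('pics/c2.png',cv2.resize(im[190:290,210:330,::-1],None,fx=5,fy=5))"
```

```text
time_s: 1.35
ee_pos: [0.4998, 0.162, 0.1311]
tool_rot: [-0.458, 0.889, 0.0, -0.0]
wrist_force: [0.2, -0.9, -0.2]
grip_width: 0.0855
grasp_force: 0.0
```

View pics/c2.png

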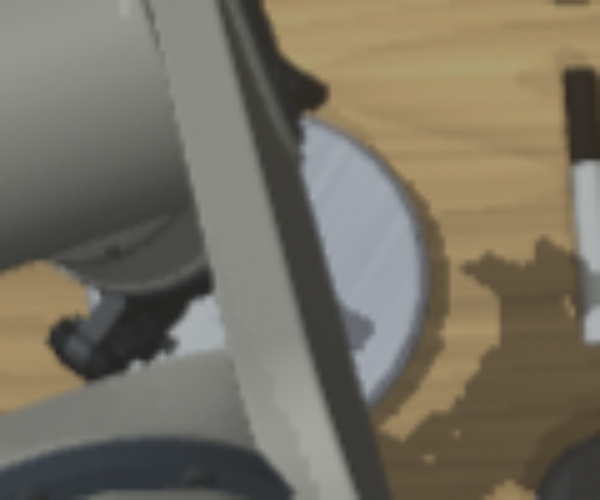

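The arm hides the bar, but the rim edge agrees with the estimate. Next: descend and grasp.

```bash
python3 -m inch '[[1,0,0,30,0,0,0],[1,0,0,60,0,0,0],[1,0,0,80,0,0,0],[1,0,0,92,0,0,0],[1,0,0,92,0,0,0],[0.3,0,0,92,0,0,0],[0,0,0,92,0,0,0],[0,0,0,92,0,0,0],[0,0,0,92,0,0,0],[0,0,0,92,0,0,0],[0,0,0,92,0,0,0],[0,0,0,92,0,0,0]]' 60; python3 -c "
from h import *
print(sensors.state())"
```

```text
time_s: 2.9
ee_pos: [0.5002, 0.1623, 0.0398]
tool_rot: [-0.46, 0.888, 0.0, 0.0]
wrist_force: [-1.4, -0.4, 5.7]
grip_width: 0.0154
grasp_force: 59.7
{'time_s': 2.9, 'joint_positions': array([ 3.10756294e-01,  4.67986386e-01,  1.98385048e+00,  1.79290637e-04,
        6.89246195e-01, -2.21536218e+00]), 'joint_vel': array([-6.01199068e-04, -1.21580039e-03, -4.95881984e-05,  9.41941464e-04,
        9.98390548e-05, -7.95623192e-04]), 'tau': array([-2.32412755e-01, -5.32181096e+01, -2.10115707e+01, -1.20822494e-01,
       -4.33821436e-01, -1.91775989e-02]), 'ee_pos': array([0.50020125, 0.16226194, 0.0397869 ]), 'tool_rot': array([-4.59641857e-01,  8.88104327e-01,  1.39059280e-05,  2.60730380e-04]), 'wrist_force': array([-1.44747739, -0.36975283,  5.71739117]), 'ft_torque': array([0.02686624, 0.27171169, 0.01297862]), 'grasp_force': 59.70166504383087, 'grip_width': 0.015445748041466208}
```

```bash
python3 -m inch '[[0,0,0,-10,0,0,0],[0,0,0,-30,0,0,0],[0,0,0,-60,0,0,0],[0,0,0,-90,0,0,0],[0,0,0,-115,0,0,0],[0,0,0,-130,0,0,0],[0,0,0,-130,0,0,0],[0,0,0,-130,0,0,0],[0,0,0,-130,0,0,0]]' 80; python3 -c "
from h import *
print(sensors.state())
grab('side','s3')
d=np.load('s3_d.npy'); v,u=np.mgrid[0:480,0:640]; P=p2w('side',u,v,d)
im=cv2.imread('pics/s3.png')
cv2.imwrite('pics/s3c.png',cv2.resize(im[100:300,170:430],None,fx=3,fy=3)) "
```

```text
time_s: 4.03
ee_pos: [0.4993, 0.162, 0.1682]
tool_rot: [-0.46, 0.888, 0.0, -0.001]
wrist_force: [0.4, -1.0, -5.3]
grip_width: 0.0146
grasp_force: 78.5
{'time_s': 4.025, 'joint_positions': array([ 3.10807161e-01,  2.72913670e-01,  1.90539155e+00, -1.11904052e-05,
        9.65296619e-01, -2.21543497e+00]), 'joint_vel': array([-0.00118557, -0.00040847, -0.00488733,  0.00018695,  0.00164723,
        0.00075279]), 'tau': array([-1.93910724e-03, -5.28220117e+01, -3.14415836e+01,  7.55353103e-04,
        3.21732718e-03,  7.93564664e-05]), 'ee_pos': array([0.49929193, 0.16195359, 0.16818413]), 'tool_rot': array([-4.59760804e-01,  8.88042225e-01,  1.62371507e-04, -9.91395138e-04]), 'wrist_force': array([ 0.43445168, -1.01127344, -5.32738094]), 'ft_torque': array([-0.01808436, -0.02513965, -0.00464108]), 'grasp_force': 78.48894238471985, 'grip_width': 0.014568204115813676}
```

View pics/s3c.png

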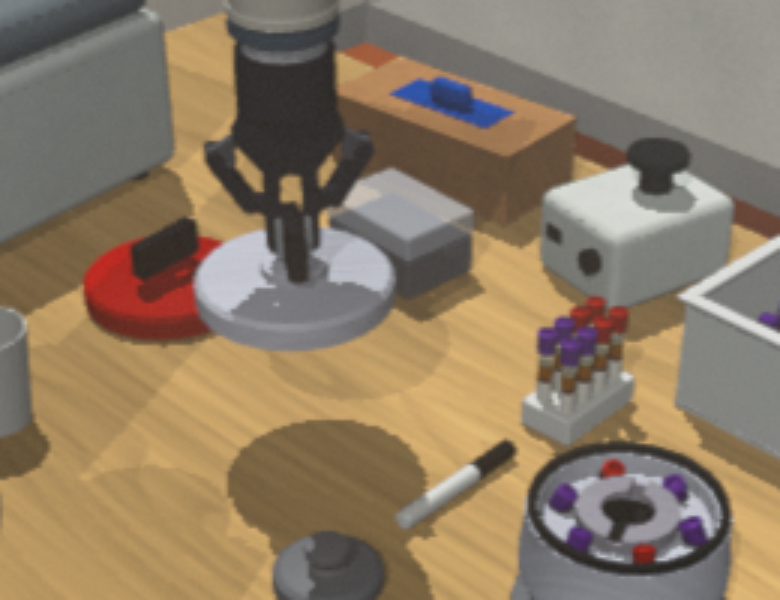

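The lid is lifted and looks level. Next, carry it over the rotor, with TCP z about 0.168 so the skirt is about 0.13.

```bash
python3 -m inch '[[0,15,-12,0,0,0,2],[0,45,-35,0,0,0,6],[0,85,-65,0,0,0,11],[0,125,-96,0,0,0,16],[0,165,-127,0,0,0,21],[0,205,-158,0,0,0,26],[0,240,-185,0,0,0,30],[0,260,-200,0,0,0,31.7],[0,267,-205.5,0,0,0,31.7],[0,267,-205.5,0,0,0,31.7],[0,267,-205.5,0,0,0,31.7],[0,267,-205.5,0,0,0,31.7]]'; python3 -c "
from h import *
s=sensors.state(); print(s['tool_rot'],s['ft_torque'],s['ee_pos'])
a,_=grab('side','s4'); b,_=grab('top','t4')
cv2.imwrite('pics/c4.png',np.hstack([cv2.resize(b[180:290,350:480,::-1],(520,440),interpolation=cv2.INTER_CUBIC)[:,:400],cv2.resize(a[180:330,310:450,::-1],(400,440),interpolation=cv2.INTER_CUBIC)]))
"
```

```text
time_s: 5.58
ee_pos: [0.5136, -0.1736, 0.1693]
tool_rot: [-0.2, 0.98, 0.0, -0.0]
wrist_force: [0.2, -0.3, -4.3]
grip_width: 0.0149
grasp_force: 78.6
[-2.00305466e-01  9.79733488e-01  9.60644644e-05 -5.29613291e-05] [ 0.08769603 -0.00343925 -0.01741957] [ 0.51364653 -0.1736242   0.16926899]
```

View pics/c4.png

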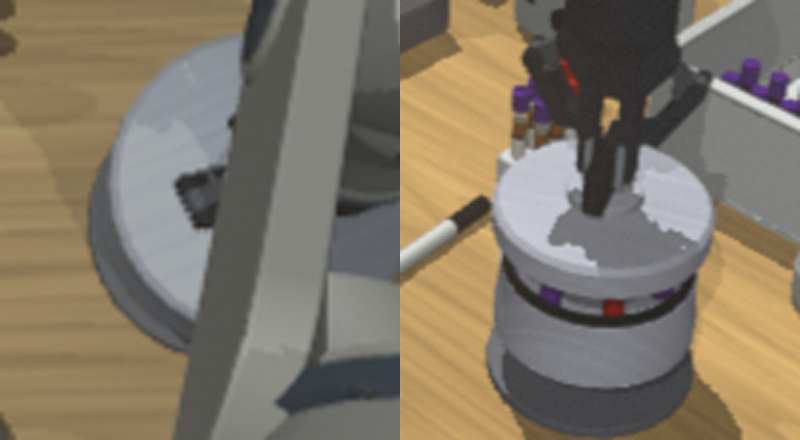

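```bash
cat > m.py <<'E'
from h import *
from scipy.optimize import least_squares
def circ(W,R=None):
    f=lambda p:np.hypot(W[:,0]-p[0],W[:,1]-p[1])-(p[2] if R is None else R)
    r=least_squares(f,[*W.mean(0),.075],loss='soft_l1',f_scale=.0008); return r.x,np.sqrt(np.median(f(r.x)**2))
def disc(n,tag,lo,hi,zf,c0,rad=.11,plane=True):
    d=np.load(tag+'_d.npy'); v,u=np.mgrid[0:480,0:640]; P=p2w(n,u,v,d)
    m=(d>0)&(P[...,2]>lo)&(P[...,2]<hi)&(np.hypot(P[...,0]-c0[0],P[...,1]-c0[1])<rad)
    Q=P[m]
    if plane:
        A=np.c_[Q[:,:2]-c0,np.ones(len(Q))]; w=np.ones(len(Q),bool)
        for _ in range(6):
            k=np.linalg.lstsq(A[w],Q[w,2],rcond=None)[0]; w=abs(Q[:,2]-A@k)<.003
        print(tag,'plane slopes',k[:2],'z',k[2],w.sum())
    # convex hull outline of band at rim height
    c=max(cv2.findContours(m.astype(np.uint8),0,cv2.CHAIN_APPROX_NONE)[0],key=len)
    hpx=c[:,0]; W=p2w(n,hpx[:,0],hpx[:,1],z=zf)[:,:2]
    rr=np.hypot(*(W-c0).T); W=W[(rr>.068)&(rr<.09)]
    print(tag,'circle',circ(W),len(W))
E
python3 -c "
from m import *
c=(.5128,-.1745)
disc('side','side1',.090,.125,.1,c,plane=False); disc('top','top1',.09,.125,.1,c,plane=False)
disc('side','s4',.145,.16,.1515,c); disc('top','t4',.145,.16,.1515,c)
disc('side','side1',.017,.03,.0222,(.4995,.162)); disc('top','top1',.017,.03,.0222,(.4995,.162))
"
```

```text
side1 circle (array([ 0.51031215, -0.17922   ,  0.07690018]), np.float64(0.001877692078127626)) 174
top1 circle (array([ 0.51307587, -0.17420726,  0.07187052]), np.float64(0.00040477344081550626)) 191
s4 plane slopes [0.0020455  0.00136235] z 0.15359230064395926 2021
s4 circle (array([ 0.51034419, -0.17872565,  0.07942656]), np.float64(0.0008884126951586857)) 169
t4 plane slopes [ 0.00026134 -0.0008639 ] z 0.15387003912881192 1440
t4 circle (array([ 0.51493275, -0.17164738,  0.07785601]), np.float64(0.0006373293567726174)) 99
side1 plane slopes [0.00240814 0.00053431] z 0.024068176647734647 1280
side1 circle (array([0.49740233, 0.15742105, 0.07878856]), np.float64(0.0010175444504094966)) 145
top1 plane slopes [-0.00050018  0.00240362] z 0.024997923972530152 2445
top1 circle (array([0.50021724, 0.16318766, 0.07836516]), np.float64(0.0006113653673522618)) 194
```

The lid is level, and the side view shows lid and rotor axes within 0.5 mm; the top view suggests about 1 mm. I'll nudge it and descend to just above the hub.

```bash
python3 -m inch '[[0,0.8,-0.7,5,0,0,0],[0,0.8,-0.7,12,0,0,0],[0,0.8,-0.7,20,0,0,0],[0,0.8,-0.7,26,0,0,0],[0,0.8,-0.7,30,0,0,0],[0,0.8,-0.7,30,0,0,0],[0,0.8,-0.7,30,0,0,0]]'; python3 -c "
from h import *
s=sensors.state(); print(s['tool_rot'],s['wrist_force'],s['ft_torque'],s['ee_pos'])"
python3 -m inch '[[0,0,0,1,0,0,0],[0,0,0,2,0,0,0],[0,0,0,3,0,0,0],[0,0,0,4,0,0,0],[0,0,0,4,0,0,0]]'
```

```text
time_s: 6.55
ee_pos: [0.5134, -0.1755, 0.1395]
tool_rot: [-0.2, 0.98, -0.0, 0.0]
wrist_force: [-0.1, 0.8, -3.6]
grip_width: 0.0144
grasp_force: 78.6
[-1.99729900e-01  9.79850979e-01 -8.85260891e-05  1.36128162e-04] [-0.08630479  0.7796366  -3.55808397] [-0.02227644  0.02558595 -0.00239735] [ 0.51337992 -0.17550575  0.13945454]
time_s: 7.18
ee_pos: [0.5131, -0.1754, 0.1351]
tool_rot: [-0.2, 0.98, 0.0, -0.0]
wrist_force: [-0.7, 0.1, -4.4]
grip_width: 0.015
grasp_force: 78.6
```

The spigot's lower end should now be about 1 mm below the hub top with no contact. I'll continue gently.

```bash
python3 -m inch '[[0,0,0,1,0,0,0],[0,0,0,2,0,0,0],[0,0,0,3,0,0,0],[0,0,0,3,0,0,0]]'; python3 -m inch '[[0,0,0,1,0,0,0],[0,0,0,2,0,0,0],[0,0,0,3,0,0,0],[0,0,0,3,0,0,0]]'
```

```text
time_s: 7.68
ee_pos: [0.5131, -0.1754, 0.1322]
tool_rot: [-0.2, 0.98, 0.0, -0.0]
wrist_force: [-1.6, 0.3, -4.4]
grip_width: 0.0147
grasp_force: 78.6
time_s: 8.18
ee_pos: [0.5131, -0.1754, 0.1292]
tool_rot: [-0.2, 0.98, 0.0, -0.0]
wrist_force: [-0.6, 0.7, -4.5]
grip_width: 0.0145
grasp_force: 78.6
```

```bash
python3 -c "
from h import *
s=sensors.state(); print(s['tool_rot'],s['wrist_force'],s['ft_torque'],s['ee_pos'])"
```

```text
[-1.99743421e-01  9.79848231e-01  4.85752072e-05 -8.99109144e-05] [-0.62139935  0.69063655 -4.51423866] [0.01874454 0.16825151 0.00759354] [ 0.51313072 -0.17540187  0.12917022]
```

```bash
python3 -m inch '[[0,0,0,1,0,0,0],[0,0,0,2,0,0,0],[0,0,0,2,0,0,0]]'; python3 -m inch '[[0,0,0,0.5,0,0,0],[0,0,0,1,0,0,0],[0,0,0,1,0,0,0]]'; python3 -m inch '[[0,0,0,0.5,0,0,0],[0,0,0,0.5,0,0,0]]'
```

```text
time_s: 8.55
ee_pos: [0.5131, -0.1754, 0.1272]
tool_rot: [-0.2, 0.98, 0.0, -0.0]
wrist_force: [-0.7, 0.8, -4.0]
grip_width: 0.0147
grasp_force: 78.6
time_s: 8.93
ee_pos: [0.5132, -0.1754, 0.1262]
tool_rot: [-0.2, 0.98, 0.0, -0.0]
wrist_force: [-1.0, -0.4, -4.1]
grip_width: 0.0146
grasp_force: 78.7
time_s: 9.18
ee_pos: [0.5132, -0.1754, 0.1259]
tool_rot: [-0.2, 0.98, 0.0, -0.0]
wrist_force: [-4.1, 0.5, -0.3]
grip_width: 0.0145
grasp_force: 79.0
```

```bash
python3 -m inch '[[0,0,0,0.5,0,0,0],[0,0,0,0.5,0,0,0]]'; python3 -m inch '[[0,0,0,0.4,0,0,0],[0,0,0,0.4,0,0,0]]';  python3 -c "
from h import *
s=sensors.state(); print(s['tool_rot'],s['wrist_force'],s['ft_torque'],s['ee_pos'])"
```

```text
time_s: 9.43
ee_pos: [0.5132, -0.1755, 0.1257]
tool_rot: [-0.2, 0.98, -0.0, 0.0]
wrist_force: [-4.9, 1.2, 5.0]
grip_width: 0.0149
grasp_force: 79.9
time_s: 9.68
ee_pos: [0.5132, -0.1754, 0.1256]
tool_rot: [-0.2, 0.98, -0.0, 0.0]
wrist_force: [-5.5, 2.3, 7.3]
grip_width: 0.0149
grasp_force: 80.4
[-1.99770293e-01  9.79842753e-01 -5.86848958e-05  7.18305135e-05] [-5.45479021  2.30216764  7.31971035] [0.3640524  0.96437161 0.03183353] [ 0.51323109 -0.17544808  0.12560734]
```

```bash
python3 -m inch '[[0,0.4,0.5,0,0,0,0],[0,0.8,0.8,0,0,0,0],[0,0.8,0.8,0,0,0,0]]';  python3 -c "
from h import *
s=sensors.state(); print(s['tool_rot'],s['wrist_force'],s['ft_torque'],s['ee_pos'])
grab('side','s5'); grab('top','t5')
from m import *
c=(.5128,-.1745)
disc('side','s5',.100,.116,.108,c); disc('top','t5',.10,.116,.108,c)"
```

```text
time_s: 10.05
ee_pos: [0.5131, -0.1754, 0.1256]
tool_rot: [-0.2, 0.98, -0.001, 0.001]
wrist_force: [-2.1, -1.0, 5.8]
grip_width: 0.0147
grasp_force: 80.0
[-1.99750266e-01  9.79846195e-01 -5.98018537e-04  9.52429757e-04] [-2.12153454 -0.95654908  5.82038712] [ 0.07836811  0.35451243 -0.01478782] [ 0.51314907 -0.17538832  0.12563076]
s5 plane slopes [0.0048013 0.0030606] z 0.11005895027455985 1981
s5 circle (array([ 0.50896347, -0.18112317,  0.07965022]), np.float64(0.0009023407605895141)) 162
t5 plane slopes [ 0.00262721 -0.00407098] z 0.11023594889546647 1147
t5 circle (array([ 0.51394911, -0.17389204,  0.07841659]), np.float64(0.0005603457022150683)) 92
```

The lid rests level on the seal at about -12.1 mm in the hub frame, and the contact stiffness of about 30 N/mm matches the seal. Now ease off the pressing and start turning clockwise (+ tool z) in small steps.

```bash
cat > st.py <<'E'
from h import *
s=sensors.state(); q=s['tool_rot']; print('ang %.1f'%(np.degrees(2*np.arctan2(q[1],q[0]))%360),'F',s['wrist_force'].round(1),'T',s['ft_torque'].round(3),'z %.4f'%s['ee_pos'][2],s['ee_pos'][:2].round(4))
E
python3 -m inch '[[0,0,0,-0.8,0,0,0],[0,0,0,-0.8,0,0,0]]' 90 >/dev/null; python3 st.py
python3 -m inch '[[0,0,0,0,0,0,2.5],[0,0,0,0,0,0,5],[0,0,0,0,0,0,7.5],[0,0,0,0,0,0,7.5]]'>/dev/null; python3 st.py
python3 -m inch '[[0,0,0,0,0,0,2.5],[0,0,0,0,0,0,5],[0,0,0,0,0,0,5]]'>/dev/null; python3 st.py
```

```text
ang 203.0 F [ 0.8 -0.2  0.3] T [-0.05  -0.128  0.048] z 0.1259 [ 0.5128 -0.1753]
ang 195.5 F [0.5 0.4 2.8] T [-0.047 -0.036 -0.146] z 0.1258 [ 0.5125 -0.1751]
ang 190.6 F [-0.2  1.1  1.7] T [-0.054 -0.095 -0.19 ] z 0.1258 [ 0.5124 -0.1751]
```

```bash
python3 -m inch '[[0,0,0,-0.3,0,0,2.5],[0,0,0,-0.3,0,0,2.5]]'>/dev/null; python3 st.py
python3 -m inch '[[0,0,0,0,0,0,2.5],[0,0,0,0,0,0,2.5]]'>/dev/null; python3 st.py
python3 -m inch '[[0,0,0,0,0,0,2.5],[0,0,0,0,0,0,2.5]]'>/dev/null; python3 st.py
python3 -m inch '[[0,0,0,0,0,0,2.5],[0,0,0,0,0,0,2.5]]'>/dev/null; python3 st.py
```

```text
ang 188.1 F [ 0.4 -0.5 -0.1] T [ 0.003 -0.047 -0.087] z 0.1259 [ 0.5122 -0.175 ]
ang 185.6 F [0.3 0.2 0.3] T [-0.053 -0.065 -0.058] z 0.1259 [ 0.5121 -0.175 ]
ang 183.1 F [-0.3 -0.5 -0.5] T [-0.074 -0.045 -0.078] z 0.1258 [ 0.512 -0.175]
ang 180.7 F [ 0.1 -1.3 -2.3] T [-0.19  -0.037 -0.044] z 0.1258 [ 0.512 -0.175]
```

```bash
for i in 1 ; do python3 -m inch '[[0,0,0,0,0,0,2.5],[0,0,0,0,0,0,2.5]]'>/dev/null; python3 st.py; done
python3 -m inch '[[0,0,0,0,0,0,2.5],[0,0,0,0,0,0,2.5]]'>/dev/null; python3 st.py
python3 -m inch '[[0,0,0,0,0,0,2.5],[0,0,0,0,0,0,2.5]]'>/dev/null; python3 st.py
```

```text
ang 178.2 F [ 0.  -1.4 -4.3] T [-0.174 -0.064 -0.01 ] z 0.1257 [ 0.5119 -0.1749]
ang 175.7 F [ 1.2 -0.6 -4.7] T [-0.245 -0.114  0.116] z 0.1257 [ 0.5119 -0.175 ]
ang 173.2 F [ 0.  -1.7 -7.3] T [-0.359 -0.208  0.173] z 0.1255 [ 0.5118 -0.175 ]
```

The ramps are biting: torque is rising and the lid is pulling down. I'll follow it down and keep turning.

```bash
python3 -m inch '[[0,0,0,0.4,0,0,0],[0,0,0,0.4,0,0,2.5],[0,0,0,0.4,0,0,2.5]]'>/dev/null; python3 st.py
python3 -m inch '[[0,0,0,0.3,0,0,2],[0,0,0,0.3,0,0,2]]'>/dev/null; python3 st.py
```

```text
ang 170.6 F [-1.  -1.8 -7.4] T [-0.258  0.023  0.317] z 0.1254 [ 0.5119 -0.1749]
ang 168.5 F [-1.8 -0.2 -2.4] T [0.047 0.269 0.308] z 0.1253 [ 0.512  -0.1748]
```

```bash
python3 -m inch '[[0,0,0,0,0,0,1.5],[0,0,0,0,0,0,1.5]]'>/dev/null; python3 st.py
python3 -m inch '[[0,0,0,0.1,0,0,1.5],[0,0,0,0.1,0,0,1.5]]'>/dev/null; python3 st.py
```

```text
ang 167.0 F [-2.3 -0.4 -1.5] T [0.071 0.425 0.485] z 0.1254 [ 0.512  -0.1749]
ang 165.5 F [-2.9  0.1 -1.8] T [-0.012  0.404  0.518] z 0.1253 [ 0.5121 -0.1751]
```

```bash
python3 -m inch '[[0,0,0,0,0,0,0],[0,0,0,0,0,0,0]]'>/dev/null; python3 st.py
python3 -m inch '[[0,0,0,0,0,0,1],[0,0,0,0,0,0,1]]'>/dev/null; python3 st.py
python3 -m inch '[[0,0,0,0,0,0,1],[0,0,0,0,0,0,1]]'>/dev/null; python3 st.py; python3 -c "
from h import *
grab('side','s6'); grab('top','t6')
from m import *
c=(.5128,-.1745)
disc('side','s6',.100,.116,.108,c); disc('top','t6',.10,.116,.108,c)"
```

```text
ang 165.5 F [-3.5  0.2 -1.3] T [-0.032  0.405  0.584] z 0.1252 [ 0.5122 -0.1751]
ang 164.5 F [-1.8 -0.1 -0.9] T [-0.022  0.319  0.762] z 0.1251 [ 0.5122 -0.175 ]
ang 163.5 F [-1.3 -0.1 -3.3] T [-0.104  0.221  0.856] z 0.1251 [ 0.5123 -0.175 ]
s6 plane slopes [0.00286968 0.00048118] z 0.10928672123678021 1889
s6 circle (array([ 0.50796233, -0.18116774,  0.07949269]), np.float64(0.0008821848283999685)) 160
t6 plane slopes [-0.00457663 -0.00461199] z 0.10966793175939228 1050
t6 circle (array([ 0.51324501, -0.17300169,  0.07775072]), np.float64(0.000536876668497599)) 92
```

The bar is firmly stiff at about 0.86 N m, and the lid has drawn down about 0.9 mm (roughly 27 N). Stop here, unwind the elastic twist a little, then release.

```bash
python3 -m inch '[[0,0,0,0,0,0,-0.5],[0,0,0,0,0,0,-0.5]]'>/dev/null; python3 st.py
python3 -m inch '[[0,0,0,0,0,0,-0.5],[0,0,0,0,0,0,-0.5]]'>/dev/null; python3 st.py
```

```text
ang 164.0 F [-0.4  0.4 -4.4] T [-0.077  0.094  0.425] z 0.1251 [ 0.5123 -0.175 ]
ang 164.5 F [-0.6 -0.9 -4.8] T [-0.098  0.005 -0.045] z 0.1251 [ 0.5122 -0.175 ]
```

```bash
python3 -m inch '[[0.25,0,0,0,0,0,0],[0.35,0,0,0,0,0,0],[0.5,0,0,0,0,0,0],[0.7,0,0,0,0,0,0],[1,0,0,0,0,0,0],[1,0,0,0,0,0,0],[1,0,0,0,0,0,0],[1,0,0,-10,0,0,0],[1,0,0,-40,0,0,0],[1,0,0,-90,0,0,0],[1,0,0,-130,0,0,0],[1,0,0,-130,0,0,0]]'; python3 -m inch '[[1,0,100,0,0,0,0],[1,0,150,0,0,0,0],[1,0,200,0,0,0,0],[1,0,250,-60,0,0,0],[1,0,250,-60,0,0,0],[1,0,250,-60,0,0,0],[1,0,250,-60,0,0,0]]'; python3 -c "
from m import *
grab('side','s7'); grab('top','t7')
c=(.5128,-.1745)
disc('side','s7',.100,.116,.108,c); disc('top','t7',.10,.116,.108,c)
a=cv2.imread('pics/s7.png');b=cv2.imread('pics/t7.png')
cv2.imwrite('pics/c7.png',np.hstack([cv2.resize(b[120:340,300:500],(400,440)),cv2.resize(a[180:334,310:450],(400,440))]))"
```

```text
time_s: 17.0
ee_pos: [0.5141, -0.1757, 0.2593]
tool_rot: [0.134, 0.991, -0.001, 0.003]
wrist_force: [-1.2, 0.5, -0.2]
grip_width: 0.0853
grasp_force: 0.0
time_s: 17.88
ee_pos: [0.5777, 0.0645, 0.3136]
tool_rot: [0.135, 0.991, -0.001, -0.001]
wrist_force: [0.1, -0.7, 0.0]
grip_width: 0.0849
grasp_force: 0.0
s7 plane slopes [0.00362358 0.00211403] z 0.1093714329482214 1924
s7 circle (array([ 0.50825515, -0.18083462,  0.07948505]), np.float64(0.0009990847811566972)) 178
t7 plane slopes [-0.00011658  0.00250613] z 0.10972801543905128 3014
t7 circle (array([ 0.5132623 , -0.17395692,  0.07857995]), np.float64(0.0004486019051813256)) 209
```

View pics/c7.png

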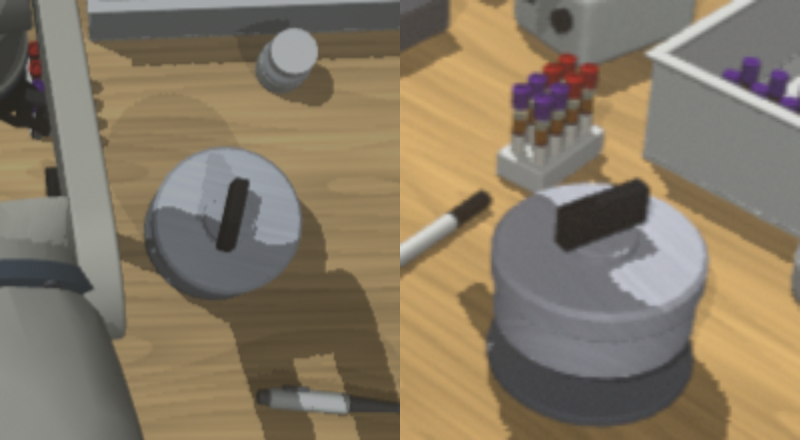

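The lid is level and centred within about 0.3 mm. It stayed drawn down after release (top face unchanged), turned about 39° out of the slots, and the gripper is clear. Handing in.

```bash
python3 -c "
from bench import sign_off
print(sign_off())"
```

```text
the job is handed in; nothing more can be done
None
```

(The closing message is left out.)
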